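# Shim up a hinged gearmotor plate and hold the wedge

## Task

Slide the tall metal sleeve over the gearmotor's upright shaft until it sits fully down on the shoulder, and let go of it. Then push the wooden wedge, thin end first and flat on the baseplate, under the middle of the motor plate's free edge until that edge has just lifted about 4 mm off its two rubber rests, and finish while still gripping the wedge there, with the robot itself not touching the plate. Leave the short collar, the plain wooden block and the screwdriver where they lie.

Things in the scene. Friction and masses are not known exactly. Their poses are not given: they have to be found in the camera images.
- base: Fixed aluminium baseplate 140 (x) x 290 (y) x 12 mm; origin at the centre of its underside on the bench, z up. Push the wedge along its +y. Open apron (top face, 12 mm up) from y = -145 to -40 mm. Two rubber rests 22 (x) x 24 (y) x 10 mm high at x = -55 and 55, y = -24 mm (88 mm free between) carry the motor plate's free edge. Place and yaw vary.
- plate (a joint): Hinge angle (rad) of the steel motor plate: 0 = lying on the rubber rests, grows as the free edge lifts (0.025 = 4 mm at the edge, 160 mm from the hinge). Loose hinge, no spring; about 0.65 kg, so some 3 to 4 N at the edge lifts it. Axis along the base's x at base y = 120 mm, 22 mm above the bench.
- plate_edge (a point): Middle of the lower corner line of the plate's free edge, the edge the wedge goes under. At rest 22 mm above the bench, i.e. a 10 mm gap over the baseplate; at base x = 0, y = -40 mm. Moves up with the plate. The plate is 130 (x) x 160 (y) x 6 mm.
- shaft_foot (a point): Centre of the shoulder's top face (24 mm across, 4 mm high), where the sleeve's underside must sit: 54 mm above the bench, base x = 0, y = 25 mm. The shaft, 13 mm across, rises 43 mm from here (top 3 mm tapered). Gearbox 74 x 74 mm, top 50 mm above the bench. A lying motor can, 40 mm across, top 68 mm above the bench, begins 35 mm from the shaft axis towards +y.
- shaft_top (a point): Centre of the top end of the shaft, 43 mm above shaft_foot (97 mm above the bench at rest).
- sleeve: Loose plain aluminium sleeve (tube) standing upright on the bench: outer diameter 28, bore 16, height 36 mm; origin at the centre of its lower end, z along its axis. About 60 g. It is the taller and narrower of the two rings.
- wedge: Loose light-wood wedge 30 (x) x 102 (y) mm, about 70 g; origin at the centre of its underside. Thin end at +y: ramp from 4 mm high at the tip (y = 51) to 22 mm (y = -21), slope 1 in 4. Behind it, y = -21 to -51, a block 30 x 30 mm, 45 mm high, to grip across x. The ramp meets the plate's edge when the tip is 24 mm beyond it; each 4 mm further lifts it 1 mm.
- collar: Bystander: short loose aluminium ring, outer diameter 38, bore 22, height 14 mm, lying flat; origin at the centre of its underside. Leave it.
- block: Bystander: plain loose rectangular light-wood block 30 (x) x 70 (y) x 25 mm; origin at the centre of its underside. Leave it.
- driver: Bystander: screwdriver with a black handle lying beyond the baseplate, roughly along y; origin under its middle. Leave it.

How it is judged:
By the outcome, as a careful person would: the job done as asked, in the order asked, and still so for the second after the job is handed in, while the arm keeps its last pose, push and grip.
It also fails if it takes over 66 s, if anything falls off the work surface, if the arm or the gripper's body presses on something with over 40 N, if the wrist force passes 120 N, or if a joint passes its speed limit or range.

## Robot

A 6-joint arm with a two-finger parallel gripper is mounted at the origin on the work surface. World frame = base frame: x ahead of the robot, y to its left, z up, the work surface at z = 0. Lengths are in m, angles in rad, forces in N, time in s.
With the tool pointing down it reaches from about 0.425 to 0.95 m from the base axis. Payload 3.5 kg.
Tool frame: the origin (TCP) lies at the very end of the fingers, on their centre line; the grasp point (between the pads) lies 19 mm behind it (ctrl.grip_point_offset is the distance from the TCP to the grasp point, in m); z points along the fingers, y is the line along which they close (so a half turn about z gives the same grasp; the last joint's range is limited). The gripper opens to 85 mm and grips with 20 to 120 N. Pads are 22 mm wide; open, the fingers measure 114 mm over their backs; the gripper's body (76 mm by 85 mm) begins 54 mm behind the grasp point. The pads swing forward as they close: fully open they stand 13 mm farther back than shut.
Start: joints at [1.185, 0.286, 1.577, -0, 1.279, -0.15], TCP at [0.158, 0.656, 0.231] pointing down, gripper open.
Joint ranges: [-2.77, 2.77], [-0.9, 2.22], [0.21, 2.48], [-1.53, 4.67], [0.24, 2.81], [-2.84, 2.84]. Speed limits (rad/s): [2.79, 2.79, 3.14, 3.14, 3.14, 3.14].

## Interface

Orientations are given as a unit quaternion [x, y, z, w].
In Python, from plant import telemetry, vision, ctrl gives the robot as it stands.
- The arm moves only by the tool arm_command, never from a script. Its argument "series" is one flat list of numbers, 7 for each row, row after row: the shift along the tool's x, y, z in cm, then the turn, a rotation vector about the tool's x, y, z in degrees, then the closure, from 0 (fully open) to 1 (shut). A call has 1 to 10 rows; each row is the pose to reach, as a shift and turn from the pose commanded when the call began, along the tool's axes at that moment; what a row does not reach only later rows make up. A row lasts 1/12 s, in which the tool goes at most 41.7 mm and 7.16 degrees, less where a joint would pass 70% of its speed; a pose out of reach is approached as far as the arm can. A call with a gripper value outside its range is refused whole. The fingers move at their own pace and stop on an object; "force" is the grip in N (left out, the last holds). Time passes only in rows, so rows that repeat a pose let the fingers close. It gives the time, the measured TCP pose, the force, the opening and the grip force at its end, in the units of the state.
- telemetry.get_state(): the state, without advancing time (a new reading comes with each control period).
- vision.read_camera(name): name is "scene" or "top" or "wrist"; returns a dict with "color" (384x512x3 uint8, blue, green, red), "K" (3x3 intrinsics, pixels), "rvec" (rotation vector, rad) and "tvec" (3), from world to camera coordinates, as OpenCV has them; the wrist camera has in their place "T_tool_cam" (4x4, takes a point from camera to tool coordinates, whose origin is the TCP and whose axes are the flange's). Camera axes: x right, y down, z forward; pixel columns grow to the right and rows downward; lengths in m; the calibration is good to about 2 mm. A picture is of the moment at which its call begins: read the wrist's pose just before it. There is no depth.
- ctrl.sign_off(): hands the job in; it is judged then, once.
The state is a dict: "time": time; "qpos": joint angles; "dq": joint speeds; "joint_efforts": joint torques, N m; "eef_pos": TCP position; "tcp_rot": TCP orientation; "contact_force": force on the tool from outside, world axes, zero at the start; "wrist_torque": the same for the moment, N m; "opening": opening from 0.0 (shut) to 1.0 (fully open); "finger_force": force on a finger pad.
Only numpy, scipy, OpenCV 4.12 (cv2) and the standard library are available. Lean on these libraries where they do the work, as an engineer would, in place of code of your own. Each camera call takes 0.05 s, during which the arm holds its last target. There are 200 camera calls.

## Working session

There is one attempt and no reset: what is moved stays moved. The work goes in short steps, Python scripts to look and compute and a tool call to move; the robot and the scene stay as the last step left them, time stands still between calls to the robot, and variables do not carry over. Pictures are saved under pics/ and viewed, at most 10 in all, crops included, and the job is handed in when it is done.

Besides the shell and the picture viewer there is one more tool, called after "Emit:" as name(argument=value, ...) on one line, values as JSON. arm_command: Moves the arm, as the interface text tells. Its arguments: {"type":"object","properties":{"series":{"type":"array","items":{"type":"number"}},"force":{"type":"number"}},"required":["series"]}

```bash
mkdir -p pics
cat > h.py <<'E'
import numpy as np, cv2
from scipy.spatial.transform import Rotation as R
from plant import telemetry, vision, ctrl
def cam(name):
    s=telemetry.get_state(); d=vision.read_camera(name)
    if name=='wrist':
        T=np.eye(4);T[:3,:3]=R.from_quat(s['tcp_rot']).as_matrix();T[:3,3]=s['eef_pos']
        W=T@np.array(d['T_tool_cam'])
    else:
        M=np.eye(4);M[:3,:3]=cv2.Rodrigues(np.array(d['rvec'],float))[0];M[:3,3]=np.ravel(d['tvec']);W=np.linalg.inv(M)
    np.savez(name+'.npz',K=d['K'],W=W)
    return d['color']
def px(name,u,v,z):
    f=np.load(name+'.npz');r=f['W'][:3,:3]@np.linalg.solve(f['K'],[u,v,1.]);o=f['W'][:3,3]
    return o+r*(z-o[2])/r[2]
def proj(name,p):
    f=np.load(name+'.npz');q=f['K']@(f['W'][:3,:3].T@(np.array(p)-f['W'][:3,3]));return q[:2]/q[2]
def totool(p,yaw=None):
    s=telemetry.get_state();Rm=R.from_quat(s['tcp_rot']).as_matrix()
    return Rm.T@(np.array(p)-s['eef_pos'])*100
E
python3 - <<'E'
from h import *
s=telemetry.get_state();print(s['time'],s['eef_pos'],R.from_quat(s['tcp_rot']).as_matrix().round(3),s['opening'])
a=cam('top');b=cam('scene')
cv2.imwrite('pics/top.png',cv2.resize(a,(800,600),interpolation=cv2.INTER_CUBIC));cv2.imwrite('pics/scene.png',b)
for n in('top','scene'):print(np.load(n+'.npz')['W'].round(3))
E
```

```text
0.0 [0.15743286 0.65571125 0.22991367] [[-0.972  0.234 -0.001]
 [ 0.234  0.972 -0.002]
 [ 0.    -0.002 -1.   ]] 1.0025668018657545
[[ 0.027 -0.999  0.044  0.564]
 [-1.    -0.028 -0.011 -0.003]
 [ 0.012 -0.044 -0.999  1.247]
 [ 0.     0.     0.     1.   ]]
[[-0.449  0.492 -0.746  1.229]
 [ 0.893  0.227 -0.388  0.324]
 [-0.022 -0.84  -0.541  0.521]
 [ 0.     0.     0.     1.   ]]
```

View pics/top.png

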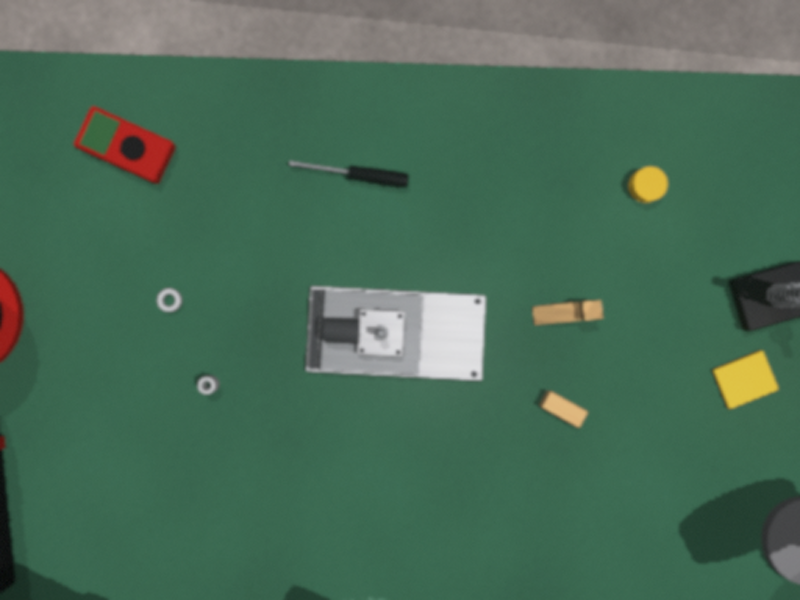

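View pics/scene.png

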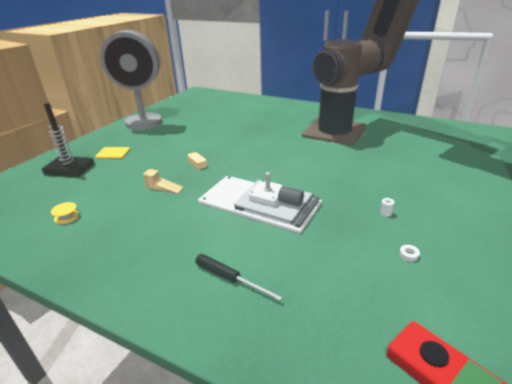

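Top view (800×600): baseplate corners at about (314,287), (485,296), (482,380) and (307,371), hinge on the left. The sleeve is at (207,385), the collar at (169,300), and the wedge has its tip at (533,315) and its block at (593,310).

Run:
```python
from h import *
def t(U,V,z):return px('top',(U+.5)/1.5625-.5,(V+.5)/1.5625-.5,z)
c=[t(*q,.012) for q in((314,287),(485,296),(482,380),(307,371))]
print('corners',np.round(c,4)); 
m=np.mean(c,0); ax=(c[0]+c[3]-c[1]-c[2])[:2];yaw=np.arctan2(-ax[0],ax[1]);print('base',m,np.degrees(yaw),np.linalg.norm(ax)/2)
Rz=lambda p:m[:2]+np.array([[np.cos(yaw),-np.sin(yaw)],[np.sin(yaw),np.cos(yaw)]])@p
print('shaft',Rz([0,.025]),'by px top',t(376,331,.097),'edge',Rz([0,-.04]),t(421,336,.028))
print('sleeve',t(207,385,.036)); print('wedge tip',t(533,315,.004),'block top corners',*[t(*q,.045) for q in((581,302),(601,300),(604,319),(584,322))])
```

```text
corners [[ 0.6149  0.0997  0.012 ]
 [ 0.6078 -0.1834  0.012 ]
 [ 0.4693 -0.1814  0.012 ]
 [ 0.4765  0.1069  0.012 ]]
base [ 0.54211079 -0.03957458  0.012     ] -1.4326287940558686 0.28582160843184173
shaft [ 0.54273582 -0.0145824 ] by px top [ 0.54641193 -0.0045507   0.097     ] edge [ 0.54111073 -0.07956208] [ 0.53921287 -0.0781222   0.028     ]
sleeve [0.45153977 0.26454932 0.036     ]
wedge tip [ 0.5786397  -0.26535192  0.004     ] block top corners [ 0.60121581 -0.33391592  0.045     ] [ 0.60533084 -0.36624067  0.045     ] [ 0.57482522 -0.37153284  0.045     ] [ 0.56911849 -0.33926497  0.045     ]
```

Emit:
arm_command(series=[-3,-2.5,0.5,0,0,6.5,0,-6,-5,1,0,0,13,0,-9,-7.5,1.5,0,0,19.5,0,-12,-10,2,0,0,26,0,-15,-12.5,2.5,0,0,32.5,0,-18,-15,3,0,0,39,0,-21,-17.5,3.5,0,0,45.5,0,-24,-20,4,0,0,52,0,-27,-22.5,4.5,0,0,58.5,0,-30,-25,5,0,0,65,0], force=30)

```text
time: 0.93
eef_pos: [0.3914, 0.3413, 0.1807]
tcp_rot: [0.635, 0.773, -0.0, -0.0]
contact_force: [1.1, -0.3, -0.4]
opening: 1.002
finger_force: 0.0
```

Run:
```python
from h import *
s=telemetry.get_state();print(s['time'],s['eef_pos'],s['qpos'],R.from_quat(s['tcp_rot']).as_matrix().round(3))
print(totool([.4515,.2645,.14]))
print(np.array(vision.read_camera('wrist')['T_tool_cam']).round(3))
```

```text
0.9333 [0.39138038 0.34132915 0.18073286] [ 5.21651162e-01 -9.75068691e-03  2.00247975e+00  8.16171068e-06
  1.14934973e+00  3.26537228e-01] [[-0.194  0.981 -0.   ]
 [ 0.981  0.194 -0.   ]
 [-0.    -0.    -1.   ]]
[-8.70210385  4.41025252  4.07254061]
[[-0.001 -0.964 -0.265  0.067]
 [ 1.    -0.001 -0.001  0.001]
 [ 0.001 -0.265  0.964 -0.142]
 [ 0.     0.     0.     1.   ]]
```

Emit:
arm_command(series=[-3,1.5,0.8,0,0,5,0,-6,3,1.5,0,0,9,0,-8.7,4.4,2,0,0,12.6,0,-8.7,4.4,2,0,0,12.6,0,-8.7,4.4,2,0,0,12.6,0])

```text
time: 1.4
eef_pos: [0.4515, 0.2657, 0.1606]
tcp_rot: [0.715, 0.699, -0.001, -0.001]
contact_force: [0.2, 0.5, -0.0]
opening: 1.001
finger_force: 0.0
```

Run:
```python
from h import *
s=telemetry.get_state();print(s['time'],s['eef_pos'],R.from_quat(s['tcp_rot']).as_matrix().round(3))
a=cam('wrist');cv2.imwrite('pics/w1.png',a);print(proj('wrist',[.4515,.2645,.036]),proj('wrist',[.4515,.2645,0]))
```

```text
1.4 [0.45153458 0.26565824 0.16056771] [[ 0.021  1.    -0.002]
 [ 1.    -0.021 -0.   ]
 [-0.    -0.002 -1.   ]]
[254.81310776 187.78062303] [254.91698616 178.6371838 ]
```

View pics/w1.png

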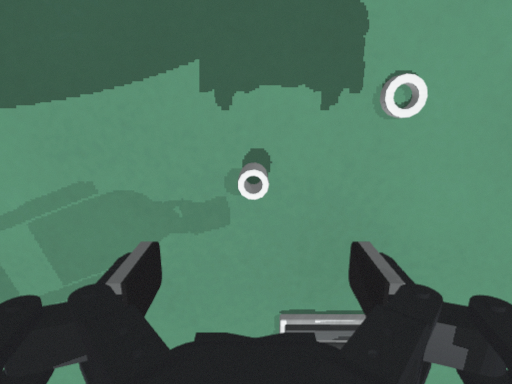

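Sleeve top ring at about (253,184), as predicted within 4 px; the collar is well clear at (404,96).

Run:
```python
from h import *
p=px('wrist',253,184,.036);print(p,totool([p[0],p[1],.006]))
```

```text
[0.44999791 0.26793271 0.036     ] [ 0.13563193 -0.09382955 15.49086864]
```

Emit:
arm_command(series=[0.1,-0.1,4,0,0,0,0,0.2,-0.1,8,0,0,0,0,0.2,-0.1,11.5,0,0,0,0,0.2,-0.1,14,0,0,0,0,0.2,-0.1,15.4,0,0,0,0,0.2,-0.1,15.4,0,0,0,0,0.2,-0.1,15.4,0,0,0,1,0.2,-0.1,15.4,0,0,0,1,0.2,-0.1,15.4,0,0,0,1,0.2,-0.1,15.4,0,0,0,1], force=30)

```text
time: 2.28
eef_pos: [0.4516, 0.2694, 0.0091]
tcp_rot: [0.714, 0.7, 0.002, 0.001]
contact_force: [0.6, 0.2, -0.7]
opening: 0.451
finger_force: 0.0
```

Emit:
arm_command(series=[0,0,0,0,0,0,1,0,0,0,0,0,0,1,0,0,0,0,0,0,1,0,0,0,0,0,0,1])

```text
time: 2.62
eef_pos: [0.4513, 0.2692, 0.0089]
tcp_rot: [0.714, 0.7, 0.001, 0.0]
contact_force: [-2.9, 1.1, 6.8]
opening: 0.317
finger_force: 29.5
```

Emit:
arm_command(series=[0,0,-2,0,0,0,1,0,0,-6,0,0,0,1,0,0,-10,0,0,0,1,-1,0.3,-13.5,0,0,0,1,-4,1.2,-15,0,0,0,1,-7.7,2.3,-15.3,0,0,0,1,-11.4,3.4,-15.3,0,0,0,1,-15,4.5,-15.3,0,0,0,1,-18.7,5.6,-15.3,0,0,0,1,-22.4,6.7,-15.3,0,0,0,1])

```text
time: 3.45
eef_pos: [0.5131, 0.0416, 0.1606]
tcp_rot: [0.714, 0.7, 0.0, 0.0]
contact_force: [0.9, 0.2, -0.7]
opening: 0.316
finger_force: 29.9
```

Emit:
arm_command(series=[-3.7,1.1,0,0,0,0,1,-7.4,2.2,0,0,0,0,1,-10,3,0,0,0,0,1,-11.3,3.2,0,0,0,0,1,-11.3,3.2,0,0,0,0,1,-11.3,3.2,0,0,0,0,1,-11.3,3.2,0,0,0,0,1])

```text
time: 4.03
eef_pos: [0.5423, -0.069, 0.16]
tcp_rot: [0.714, 0.7, -0.0, -0.001]
contact_force: [-0.7, 0.6, 0.1]
opening: 0.321
finger_force: 29.9
```

Run:
```python
from h import *
s=telemetry.get_state();print(s['time'],s['eef_pos'],R.from_quat(s['tcp_rot']).as_matrix().round(3),s['contact_force'],s['opening'])
a=cam('wrist');cv2.imwrite('pics/w2.png',cv2.resize(a,(800,600),interpolation=cv2.INTER_CUBIC))
```

```text
4.0333 [ 0.54231153 -0.06903251  0.15999083] [[ 0.019  1.    -0.001]
 [ 1.    -0.019  0.001]
 [ 0.001 -0.001 -1.   ]] [-0.6889965   0.55998949  0.10888744] 0.32136518986017376
```

View pics/w2.png

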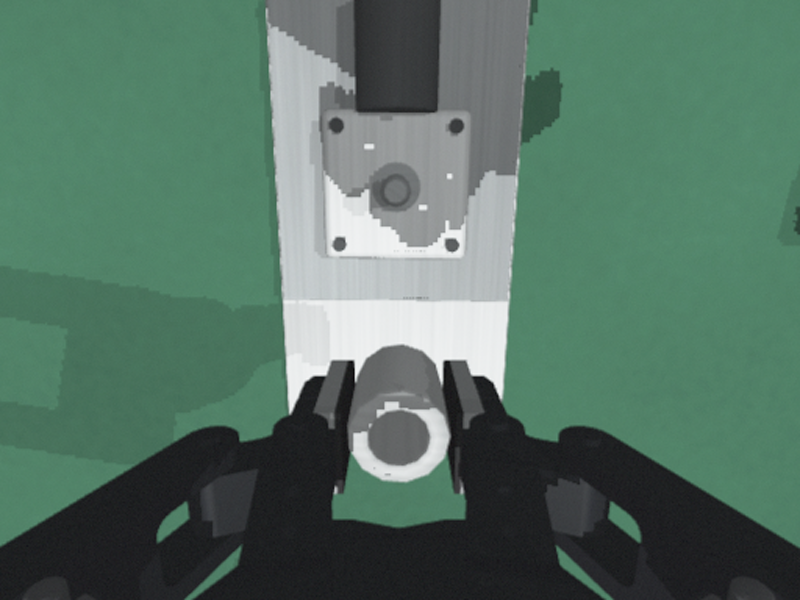

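Wrist view with the sleeve held: shaft top at (397,190), gearbox square around it, the sleeve's upper ring centred at (399,437), and the plate edge at row 300 from x=284 to 508.

Run:
```python
from h import *
def t(U,V,z):return px('wrist',(U+.5)/1.5625-.5,(V+.5)/1.5625-.5,z)
f=t(397,190,.097);s=t(399,437,.187)
print('shaft',f,'sleeve',s,'tcp->',totool([*s[:2],.16]))
for q in((336,125),(456,126),(452,244),(340,244)):print(t(*q,.05))
print('edge',t(284,300,.028),t(508,300,.028),t(403,298,.028))
print('shaft-sleeve tool',totool(f)-totool(s))
```

```text
shaft [ 0.54310075 -0.0107381   0.097     ] sleeve [ 0.54284271 -0.06985498  0.187     ] tcp-> [-0.10817027  0.05138045  0.00368679]
[0.51398201 0.01841756 0.05      ]
[0.57196803 0.01681443 0.05      ]
[ 0.57056066 -0.04047508  0.05      ]
[ 0.51296728 -0.03936173  0.05      ]
edge [ 0.47626682 -0.07446539  0.028     ] [ 0.6054243  -0.07693254  0.028     ] [ 0.54493158 -0.07458328  0.028     ]
shaft-sleeve tool [ 5.90561768 -0.07390034  9.00371781]
```

Emit:
arm_command(series=[2,0,0,0,0,0,1,4,-0.1,0,0,0,0,1,5.4,-0.1,0,0,0,0,1,5.9,-0.1,0.5,0,0,0,1,5.9,-0.1,2,0,0,0,1,5.9,-0.1,3.5,0,0,0,1,5.9,-0.1,4.2,0,0,0,1,5.9,-0.1,4.2,0,0,0,1,5.9,-0.1,4.2,0,0,0,1])

```text
time: 4.83
eef_pos: [0.5427, -0.0109, 0.1179]
tcp_rot: [0.714, 0.7, -0.0, -0.0]
contact_force: [0.1, -0.6, -0.4]
opening: 0.322
finger_force: 29.9
```

Run:
```python
from h import *
s=telemetry.get_state();print(s['time'],s['eef_pos'],s['contact_force'],s['wrist_torque'])
a=cam('wrist');b=cam('scene')
p=proj('scene',[.543,-.011,.1]).astype(int);print(p)
c=cv2.resize(b[p[1]-30:p[1]+30,p[0]-40:p[0]+40],(400,300),interpolation=cv2.INTER_CUBIC)
d=cv2.resize(a,(400,300),interpolation=cv2.INTER_AREA)
cv2.imwrite('pics/w3.png',np.hstack([cv2.resize(a[160:340,136:376],(400,300),interpolation=cv2.INTER_CUBIC),c]))
```

```text
4.8333 [ 0.54265408 -0.01090207  0.1179186 ] [ 0.05490012 -0.56754433 -0.42130773] [ 0.01202381  0.02110214 -0.01931576]
[268 172]
```

View pics/w3.png

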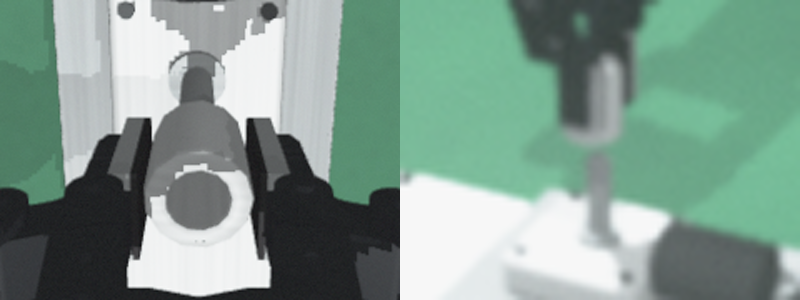

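Left: the shaft lies right under the sleeve, laterally centred. Right (scene crop): sleeve bottom about (593,135), shaft about (598,160), so the sleeve is about 1 mm short in +y.

Emit:
arm_command(series=[0.1,0,0.3,0,0,0,1,0.1,0,0.6,0,0,0,1,0.1,0,0.9,0,0,0,1,0.1,0,1.2,0,0,0,1,0.1,0,1.5,0,0,0,1,0.1,0,1.5,0,0,0,1])

```text
time: 5.43
eef_pos: [0.5424, -0.0101, 0.1024]
tcp_rot: [0.714, 0.7, -0.0, -0.001]
contact_force: [0.0, -0.2, -0.6]
opening: 0.323
finger_force: 29.9
```

Emit:
arm_command(series=[0,0,0.3,0,0,0,1,0,0,0.6,0,0,0,1,0,0,0.9,0,0,0,1,0,0,1.2,0,0,0,1,0,0,1.2,0,0,0,1])

```text
time: 5.85
eef_pos: [0.5425, -0.0101, 0.0904]
tcp_rot: [0.714, 0.7, -0.0, -0.001]
contact_force: [-0.3, -0.4, -0.6]
opening: 0.319
finger_force: 29.9
```

Clear, bottom about 15 mm below the shaft top with no contact force. Continuing down.

Emit:
arm_command(series=[0,0,0.4,0,0,0,1,0,0,0.8,0,0,0,1,0,0,1.2,0,0,0,1,0,0,1.6,0,0,0,1,0,0,2.0,0,0,0,1,0,0,2.3,0,0,0,1,0,0,2.3,0,0,0,1])

```text
time: 6.43
eef_pos: [0.5424, -0.0101, 0.0673]
tcp_rot: [0.714, 0.7, -0.0, -0.001]
contact_force: [-0.5, 0.1, -0.2]
opening: 0.321
finger_force: 29.9
```

Emit:
arm_command(series=[0,0,0.1,0,0,0,1,0,0,0.2,0,0,0,1,0,0,0.3,0,0,0,1,0,0,0.4,0,0,0,1,0,0,0.5,0,0,0,1,0,0,0.5,0,0,0,1])

```text
time: 6.93
eef_pos: [0.543, -0.0101, 0.0632]
tcp_rot: [0.714, 0.7, -0.0, -0.0]
contact_force: [-0.6, -0.3, -0.8]
opening: 0.318
finger_force: 29.9
```

Emit:
arm_command(series=[0,0,0.1,0,0,0,1,0,0,0.2,0,0,0,1,0,0,0.2,0,0,0,1,0,0,0.2,0,0,0,1])

```text
time: 7.27
eef_pos: [0.5432, -0.0102, 0.0629]
tcp_rot: [0.714, 0.7, -0.0, -0.0]
contact_force: [-3.8, 0.7, 7.1]
opening: 0.318
finger_force: 30.6
```

Seated (7 N at the expected height). Releasing and rising.

Emit:
arm_command(series=[0,0,0,0,0,0,0.5,0,0,0,0,0,0,0.4,0,0,0,0,0,0,0.4,0,0,0,0,0,0,0.4,0,0,-1,0,0,0,0.4,0,0,-3,0,0,0,0.4,0,0,-6,0,0,0,0,0,0,-9,0,0,0,0,0,0,-12,0,0,0,0,-3,0,-13,0,0,0,0])

```text
time: 8.1
eef_pos: [0.5449, -0.0378, 0.1976]
tcp_rot: [0.712, 0.702, 0.003, 0.003]
contact_force: [1.5, -0.4, 1.1]
opening: 1.001
finger_force: 0.0
```

Run:
```python
from h import *
s=telemetry.get_state();print(s['time'],s['eef_pos'],s['opening'],R.from_quat(s['tcp_rot']).as_matrix().round(3))
a=cam('wrist');b=cam('scene')
p=proj('scene',[.543,-.011,.07]).astype(int);q=proj('wrist',[.543,-.011,.09]).astype(int);print(p,q)
c=cv2.resize(b[p[1]-30:p[1]+30,p[0]-40:p[0]+40],(400,300),interpolation=cv2.INTER_CUBIC)
cv2.imwrite('pics/w4.png',np.hstack([cv2.resize(a[max(0,q[1]-90):q[1]+90,136:376],(400,300)),c]))
print(totool([.587,-.353-.05,.19]))
```

```text
8.1 [ 0.54492915 -0.0377714   0.1975772 ] 1.000770079842239 [[ 0.015  1.     0.009]
 [ 1.    -0.015 -0.   ]
 [-0.     0.009 -1.   ]]
[268 182] [250 159]
[-35.92495481   4.97950729   0.76378968]
```

View pics/w4.png

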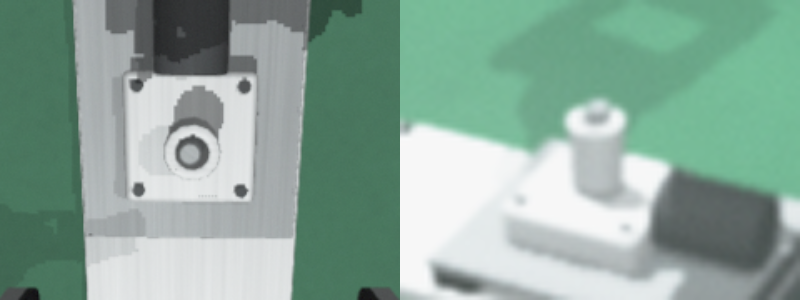

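Sleeve is down on the shoulder, upright, with the shaft tip protruding a few mm. Next, the wedge.

Emit:
arm_command(series=[-3.8,0.5,0,0,0,0,0,-7.6,1,0,0,0,0,0,-11.4,1.5,0,0,0,0,0,-15.2,2,0,0,0,0,0,-19,2.5,0,0,0,0,0,-22.8,3,0,0,0,0,0,-26.6,3.5,0,0,0,0,0,-30.4,4.2,0,0,0,0,0,-34,4.6,0,0,0,0,0,-36,5,0.5,0,0,0,0])

```text
time: 9.03
eef_pos: [0.5852, -0.4049, 0.1866]
tcp_rot: [0.715, 0.699, -0.0, 0.001]
contact_force: [0.4, -0.3, 0.4]
opening: 1.002
finger_force: 0.0
```

Emit:
arm_command(series=[0,0,0,0,0,0,0,0,0,0,0,0,0,0])

```text
time: 9.2
eef_pos: [0.5848, -0.4013, 0.1845]
tcp_rot: [0.715, 0.7, 0.0, -0.002]
contact_force: [0.3, 0.1, 0.6]
opening: 1.001
finger_force: 0.0
```

Run:
```python
from h import *
s=telemetry.get_state();print(s['time'],s['eef_pos'],s['opening'],R.from_quat(s['tcp_rot']).as_matrix().round(3))
a=cam('wrist');cv2.imwrite('pics/w5.png',cv2.resize(a,(800,600),interpolation=cv2.INTER_CUBIC))
```

```text
9.2 [ 0.58475213 -0.40126107  0.1845335 ] 1.0006601958155645 [[ 0.021  1.    -0.002]
 [ 1.    -0.021  0.003]
 [ 0.003 -0.002 -1.   ]]
```

View pics/w5.png

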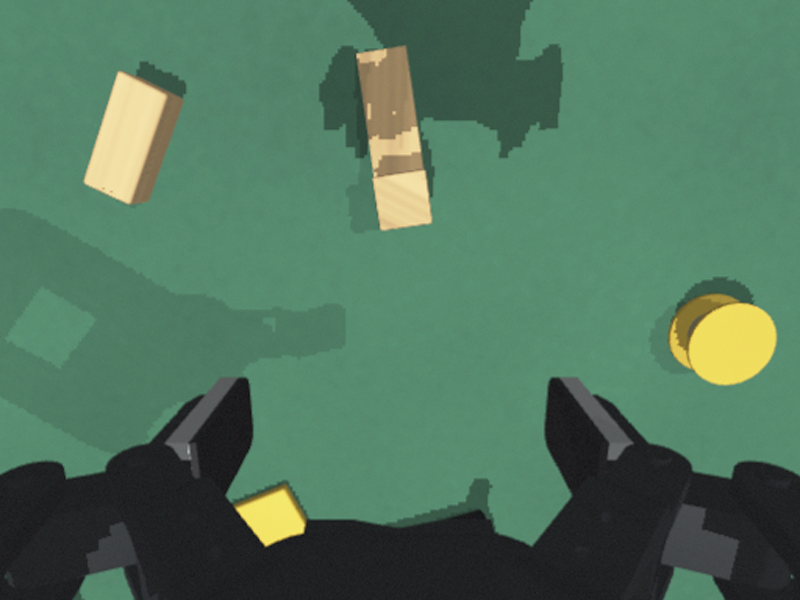

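Wedge: tip corners at (357,52) and (406,46); block top corners at (373,178), (426,170), (432,222) and (380,230). The plain block at (130,135) is well clear.

Run:
```python
from h import *
def t(U,V,z):return px('wrist',(U+.5)/1.5625-.5,(V+.5)/1.5625-.5,z)
a,b=t(357,52,.004),t(406,46,.004);c=[t(*q,.045) for q in((373,178),(426,170),(432,222),(380,230))]
print(a,b,np.round(c,4));tip=(a+b)/2;m=np.mean(c,0)
d=(tip-m)[:2];print(tip,m,np.linalg.norm(d),'yaw',np.degrees(np.arctan2(-d[0],d[1])))
for e in(c[1]-c[0],c[2]-c[3],c[1]-c[2],c[0]-c[3]):print(np.linalg.norm(e),np.degrees(np.arctan2(e[1],e[0]))%90)
print(totool([m[0],m[1],.011]))
```

```text
[ 0.56278787 -0.26689886  0.004     ] [ 0.59209924 -0.26431924  0.004     ] [[ 0.5719 -0.3393  0.045 ]
 [ 0.6014 -0.3357  0.045 ]
 [ 0.6046 -0.3643  0.045 ]
 [ 0.5749 -0.3682  0.045 ]]
[ 0.57744356 -0.26560905  0.004     ] [ 0.58818461 -0.35185555  0.045     ] 0.08691275860751503 yaw 7.099006310873952
0.029669181481679675 7.036933226655432
0.02992688570364748 7.447824632845328
0.028784588206280822 6.361545866264819
0.029003333598823115 5.859000508656905
[ 4.80353686  0.24587441 17.416186  ]
```

Emit:
arm_command(series=[2.4,0.1,2,0,0,-4,0,4.8,0.25,5,0,0,-8.2,0,4.8,0.25,9,0,0,-8.2,0,4.8,0.25,13,0,0,-8.2,0,4.8,0.25,15.5,0,0,-8.2,0,4.8,0.25,17.2,0,0,-8.2,0,4.8,0.25,17.2,0,0,-8.2,0,4.8,0.25,17.2,0,0,-8.2,0,4.8,0.25,17.2,0,0,-8.2,1,4.8,0.25,17.2,0,0,-8.2,1], force=50)

```text
time: 10.08
eef_pos: [0.5905, -0.3537, 0.0173]
tcp_rot: [0.662, 0.75, 0.0, 0.002]
contact_force: [-0.2, -0.6, 0.2]
opening: 0.745
finger_force: 0.0
```

Emit:
arm_command(series=[0,0,0,0,0,0,1,0,0,0,0,0,0,1,0,0,0,0,0,0,1,0,0,0,0,0,0,1,0,0,0,0,0,0,1,0,0,0,0,0,0,1])

```text
time: 10.58
eef_pos: [0.5897, -0.3539, 0.016]
tcp_rot: [0.662, 0.749, 0.0, 0.001]
contact_force: [-0.6, 0.8, 5.9]
opening: 0.339
finger_force: 51.3
```

Run:
```python
from h import *
s=telemetry.get_state();print(s['time'],s['eef_pos'],s['opening'],R.from_quat(s['tcp_rot']).as_matrix().round(3))
```

```text
10.5833 [ 0.589747   -0.35393801  0.01595273] 0.3391242989517592 [[-0.123  0.992  0.002]
 [ 0.992  0.123 -0.002]
 [-0.002  0.002 -1.   ]]
```

Emit:
arm_command(series=[0,0,-1.5,0,0,0,1,0,0,-4,0,0,0,1,0,0,-6,0,0,0,1,3,-0.5,-6,0,0,1.5,1,6,-1,-6,0,0,3,1,9,-1.4,-6,0,0,4.5,1,12,-1.8,-6,0,0,6,1,15,-2.3,-6,0,0,7.5,1,17.5,-2.7,-6,0,0,8.4,1,18.4,-2.8,-6,0,0,8.4,1])

```text
time: 11.42
eef_pos: [0.5364, -0.1705, 0.0737]
tcp_rot: [0.715, 0.7, -0.0, -0.002]
contact_force: [0.8, -0.2, -0.6]
opening: 0.343
finger_force: 50.7
```

Emit:
arm_command(series=[0,0,0,0,0,0,1,0,0,0,0,0,0,1,0,0,0,0,0,0,1])

```text
time: 11.67
eef_pos: [0.5391, -0.1753, 0.0749]
tcp_rot: [0.715, 0.699, 0.0, 0.001]
contact_force: [0.3, 0.2, -0.8]
opening: 0.344
finger_force: 50.7
```

Run:
```python
from h import *
s=telemetry.get_state();print(s['time'],s['eef_pos'],s['opening'],s['contact_force'],R.from_quat(s['tcp_rot']).as_matrix().round(3))
a=cam('wrist');cv2.imwrite('pics/w6.png',cv2.resize(a,(800,600),interpolation=cv2.INTER_CUBIC))
```

```text
11.6667 [ 0.53914259 -0.1753023   0.07487061] 0.3442316817194553 [ 0.26169078  0.22394839 -0.82300696] [[ 0.023  1.     0.001]
 [ 1.    -0.023 -0.001]
 [-0.001  0.001 -1.   ]]
```

View pics/w6.png

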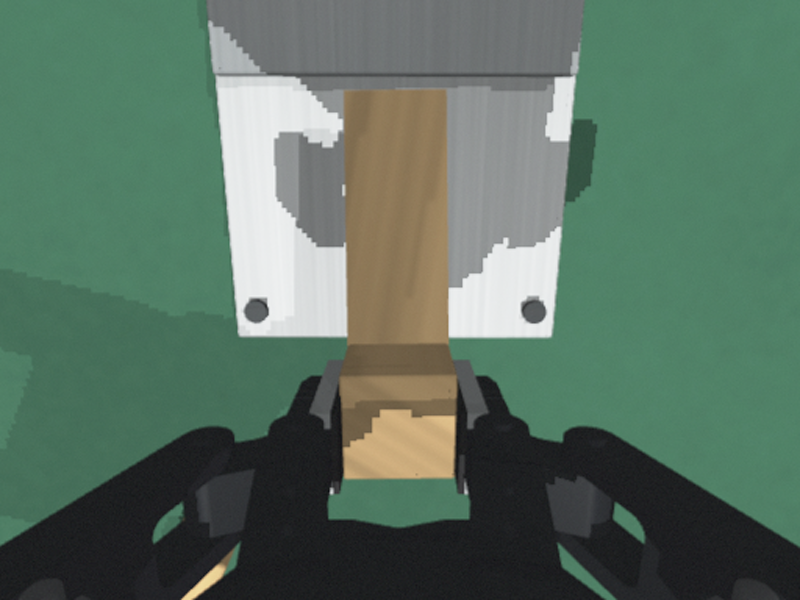

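Wedge held square: tip at (345..447, 91), mid 396. Plate edge at row 75, mid about (396,75). Apron corners at (239,336) and (552,336).

Run:
```python
from h import *
def t(U,V,z):return px('wrist',(U+.5)/1.5625-.5,(V+.5)/1.5625-.5,z)
s=telemetry.get_state();z=s['eef_pos'][2]-.016
A,B=t(345,91,z+.004),t(447,91,z+.004);tip=(A+B)/2
e=[t(216,75,.028),t(576,75,.028)];c=[t(239,336,.012),t(552,336,.012)]
print('tip',A,B,tip,totool(tip));print('edge',e,'front',c)
for q in(B-A,e[1]-e[0],c[1]-c[0]):print(np.linalg.norm(q),np.degrees(np.arctan2(q[1],q[0])))
for q in((256,311),(534,311)):print('screw',t(*q,.014))
m=(c[0]+c[1])/2;print('edge mid from front',m+.105*np.array([.0227,.9997,0]))
```

```text
tip [ 0.52615492 -0.08638204  0.06280391] [ 0.55572674 -0.08710188  0.06280391] [ 0.54094083 -0.08674196  0.06280391] [ 8.87649391 -0.03435425  1.19237887]
edge [array([ 0.47755403, -0.07522367,  0.028     ]), array([ 0.6045326 , -0.07831392,  0.028     ])] front [array([ 0.46927709, -0.17810225,  0.012     ]), array([ 0.60693538, -0.18146669,  0.012     ])]
0.02958058181656802 -1.3944386714016543
0.12701616378671937 -1.3941194299147677
0.13769940598927052 -1.4000572131900069
screw [ 0.47853335 -0.16626184  0.014     ]
screw [ 0.59789534 -0.16917776  0.014     ]
edge mid from front [ 0.54048974 -0.07481597  0.012     ]
```

Emit:
arm_command(series=[0,0,1.5,0,0,0,1,0,0,3,0,0,0,1,0,0,4,0,0,0,1,0,0,4.4,0,0,0,1,0,0,4.4,0,0,0,1,0,0,4.5,0,0,0,1,0,0,4.6,0,0,0,1,0,0,4.6,0,0,0,1])

```text
time: 12.38
eef_pos: [0.5389, -0.1743, 0.0289]
tcp_rot: [0.715, 0.699, 0.0, 0.001]
contact_force: [-0.1, -0.2, -0.4]
opening: 0.342
finger_force: 50.8
```

Emit:
arm_command(series=[0,0,0.1,0,0,0,1,0,0,0.1,0,0,0,1])

```text
time: 12.55
eef_pos: [0.539, -0.1742, 0.028]
tcp_rot: [0.715, 0.699, 0.0, 0.001]
contact_force: [0.7, 0.1, -0.4]
opening: 0.345
finger_force: 50.8
```

Emit:
arm_command(series=[0,0,0.1,0,0,0,1,0,0,0.1,0,0,0,1])

```text
time: 12.72
eef_pos: [0.539, -0.1742, 0.0279]
tcp_rot: [0.715, 0.699, 0.0, 0.0]
contact_force: [-1.5, 1.5, 7.0]
opening: 0.344
finger_force: 51.5
```

Emit:
arm_command(series=[0.4,0,-0.05,0,0,0,1,0.8,0,-0.05,0,0,0,1,1.2,0,-0.05,0,0,0,1,1.6,0,-0.05,0,0,0,1,2,0,-0.05,0,0,0,1,2.4,0,-0.05,0,0,0,1,2.8,0,-0.05,0,0,0,1,3,0,-0.05,0,0,0,1,3,0,-0.05,0,0,0,1])

```text
time: 13.47
eef_pos: [0.5402, -0.1441, 0.0279]
tcp_rot: [0.715, 0.699, 0.0, 0.001]
contact_force: [-0.3, -2.3, 6.1]
opening: 0.346
finger_force: 51.5
```

Run:
```python
from h import *
s=telemetry.get_state();print(s['time'],s['eef_pos'],s['contact_force'],s['wrist_torque'],R.from_quat(s['tcp_rot']).as_matrix().round(3))
```

```text
13.4667 [ 0.54017628 -0.1440824   0.02794476] [-0.31398964 -2.32972461  6.10275296] [-0.33527126  0.08855193  0.04131186] [[ 0.022  1.     0.002]
 [ 1.    -0.022 -0.001]
 [-0.001  0.002 -1.   ]]
```

Friction only (about 2 N). Now small steps to find ramp contact.

Emit:
arm_command(series=[0.1,0,0,0,0,0,1,0.2,0,0,0,0,0,1,0.2,0,0,0,0,0,1])

```text
time: 13.72
eef_pos: [0.5402, -0.1425, 0.0279]
tcp_rot: [0.715, 0.699, 0.0, 0.001]
contact_force: [0.0, -3.2, 5.7]
opening: 0.341
finger_force: 51.4
```

Emit:
arm_command(series=[0.1,0,0,0,0,0,1,0.2,0,0,0,0,0,1,0.2,0,0,0,0,0,1])

```text
time: 13.97
eef_pos: [0.5403, -0.1408, 0.0279]
tcp_rot: [0.715, 0.699, -0.0, 0.002]
contact_force: [0.7, -5.1, 4.2]
opening: 0.341
finger_force: 51.4
```

Emit:
arm_command(series=[0.1,0,0,0,0,0,1,0.2,0,0,0,0,0,1,0.2,0,0,0,0,0,1])

```text
time: 14.22
eef_pos: [0.5405, -0.1402, 0.028]
tcp_rot: [0.715, 0.7, -0.001, 0.003]
contact_force: [-0.2, -9.1, 4.2]
opening: 0.347
finger_force: 51.4
```

Emit:
arm_command(series=[0.1,0,0,0,0,0,1,0.2,0,0,0,0,0,1,0.2,0,0,0,0,0,1])

```text
time: 14.47
eef_pos: [0.5407, -0.1385, 0.0281]
tcp_rot: [0.715, 0.699, -0.001, 0.003]
contact_force: [-0.6, -8.2, 3.7]
opening: 0.347
finger_force: 51.3
```

Emit:
arm_command(series=[0.2,0,0,0,0,0,1,0.4,0,0,0,0,0,1,0.6,0,0,0,0,0,1,0.8,0,0,0,0,0,1,1.0,0,0,0,0,0,1,1.2,0,0,0,0,0,1,1.2,0,0,0,0,0,1,1.2,0,0,0,0,0,1])

```text
time: 15.13
eef_pos: [0.541, -0.1262, 0.028]
tcp_rot: [0.715, 0.699, -0.0, 0.003]
contact_force: [0.2, -8.8, 4.0]
opening: 0.346
finger_force: 51.1
```

Run:
```python
from h import *
s=telemetry.get_state();print(s['time'],s['eef_pos'],s['contact_force'],s['wrist_torque'],R.from_quat(s['tcp_rot']).as_matrix().round(4))
a=cam('wrist');cv2.imwrite('pics/w7.png',cv2.resize(a,(800,600),interpolation=cv2.INTER_CUBIC))
```

```text
15.1333 [ 0.54103127 -0.12616435  0.02801563] [ 0.22215795 -8.80034136  3.96576969] [-1.19068145  0.04571751 -0.00339008] [[ 0.0221  0.9997  0.0037]
 [ 0.9997 -0.022  -0.0048]
 [-0.0047  0.0038 -1.    ]]
```

View pics/w7.png

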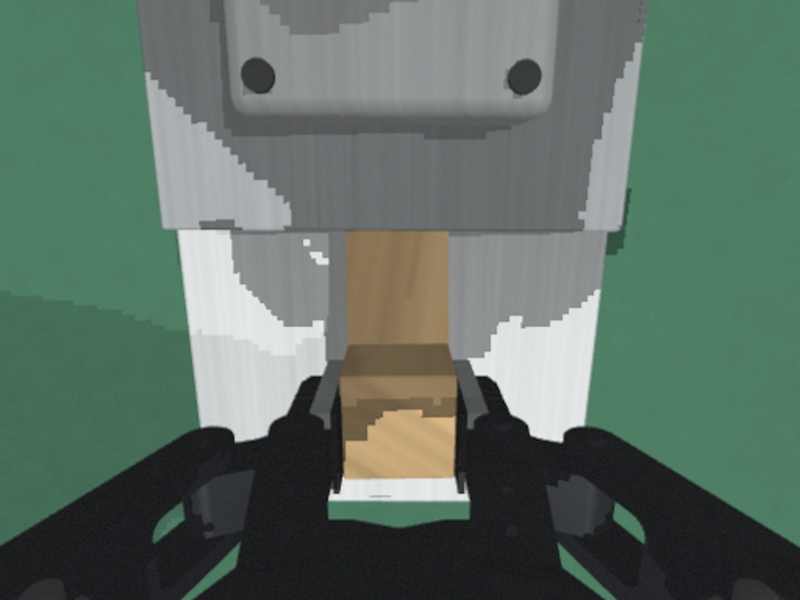

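The plate's edge crosses the ramp at row 230 (x from 163 to 626), the ramp meets the block at row 345, and the wedge is centred at 397.

Run:
```python
from h import *
def t(U,V,z):return px('wrist',(U+.5)/1.5625-.5,(V+.5)/1.5625-.5,z)
f=t(397,345,.034);
h=.003
for i in range(5):
    e=t(397,230,.028+h);d=np.hypot(*(e-f)[:2]);h=.012-d/4
print(f,e,d,h)
for hh in(0,.003,.004,.005):print(hh,np.linalg.norm(t(626,230,.028+hh)-t(163,230,.028+hh)))
```

```text
[ 0.54132823 -0.10912544  0.034     ] [ 0.54212224 -0.0757908   0.03166398] 0.03334409462228741 0.0036639763444281485
0 0.13285220932587544
0.003 0.1300344232281122
0.004 0.1290951611955245
0.005 0.12815589916293676
```

Emit:
arm_command(series=[0.1,0,0,0,0,0,1,0.15,0,0,0,0,0,1,0.15,0,0,0,0,0,1,0.15,0,0,0,0,0,1,0.15,0,0,0,0,0,1])

```text
time: 15.6
eef_pos: [0.5411, -0.1249, 0.028]
tcp_rot: [0.715, 0.699, -0.001, 0.003]
contact_force: [0.3, -10.4, 4.0]
opening: 0.343
finger_force: 51.1
```

Emit:
arm_command(series=[0,0,0,0,0,0,1,0,0,0,0,0,0,1,0,0,0,0,0,0,1,0,0,0,0,0,0,1,0,0,0,0,0,0,1,0,0,0,0,0,0,1])

```text
time: 16.1
eef_pos: [0.5411, -0.1249, 0.028]
tcp_rot: [0.715, 0.699, -0.001, 0.003]
contact_force: [0.9, -9.2, 3.2]
opening: 0.34
finger_force: 51.1
```

Run:
```python
from h import *
s=telemetry.get_state();print(s['time'],s['eef_pos'],s['contact_force'],s['wrist_torque'],s['dq'])
a=cam('wrist');b=cam('scene')
p=proj('scene',[.543,-.06,.05]).astype(int)
c=cv2.resize(b[p[1]-30:p[1]+30,p[0]-40:p[0]+40],(400,300),interpolation=cv2.INTER_CUBIC)
cv2.imwrite('pics/w8.png',np.hstack([cv2.resize(a,(400,300),interpolation=cv2.INTER_AREA),c]))
```

```text
16.1 [ 0.54107345 -0.12493934  0.02803175] [ 0.92846    -9.16162453  3.17692892] [-1.343978   -0.01501717 -0.02222109] [-1.10990210e-03 -8.41609554e-04 -1.29505427e-03 -3.36079693e-04
  1.04812166e-03  6.96220001e-05]
```

View pics/w8.png

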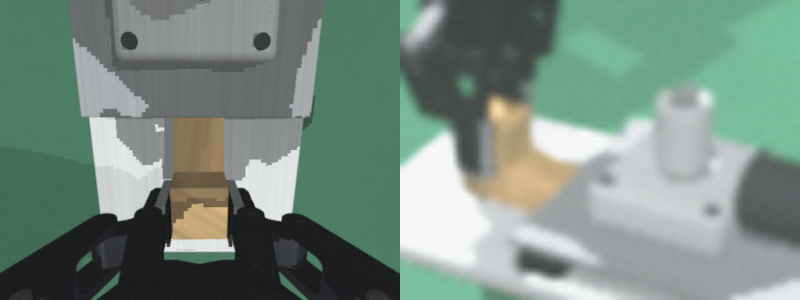

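The sleeve is still seated, the wedge sits square under the plate's edge, and the fingers are clear of the plate. The arm is still and the forces are low.

```bash
python3 -c "
from plant import ctrl
print(ctrl.sign_off())"
```

```text
the job is handed in; nothing more can be done
None
```

The job is handed in: the sleeve is seated on the shoulder and released, the wedge is still gripped under the middle of the plate's edge with an estimated lift of about 4 mm, and the collar, block and screwdriver were left alone.

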